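Hang a parts bin on the tool board by its keyholes and lock it

ROBOT

A 6-joint arm with a two-finger parallel gripper is mounted at the origin on a cart in front of the work surface, level with it; the furniture and walls round the work are solid. World frame = base frame: x ahead of the robot, y to its left, z up, the work surface at z = 0. Lengths are in m, angles in rad, forces in N, time in s.
With the tool pointing down it reaches from about 0.25 to 0.725 m from the base axis. Payload 9.7 kg.
Tool frame: the origin (TCP) lies at the centre of the arm's flange, where the gripper is bolted on; the fingertips stand 173 mm ahead of it and the grasp point (between the pads) lies 155 mm ahead of it; z points along the fingers, y is the line along which they close (so a half turn about z gives the same grasp; the last joint's range is limited). The gripper opens to 85 mm and grips with 20 to 120 N. Pads are 22 mm wide; open, the fingers measure 114 mm over their backs; the gripper's body (76 mm by 85 mm) begins 54 mm behind the grasp point. The pads swing forward as they close: fully open they stand 13 mm farther back than shut.
Start: joints at [1.144, 0.087, 0.176, 1.66, 0, 1.571], TCP at [0.228, 0.501, 0.405] pointing down, gripper open.
Joint ranges: [-3.13, 3.13], [-0.85, 1.81], [-1.15, 1.24], [-2.2, 2.28], [-1.44, 1.52], [-3.14, 3.14]. Speed limits (rad/s): [2.22, 2.22, 2.57, 3.14, 3.14, 3.14].

INTERFACE

Orientations are given as a 3x3 rotation matrix whose columns are the frame's x, y, z axes.
In Python, from plant import ctrl gives the robot as it stands. The module is installed in compiled form; this text tells all that it offers.
- The arm moves only by the shell command python3 -m creep 'ROWS'. ROWS is JSON, a list of rows, each an object with "claw": the finger opening in cm, from 0 to 8.54; "xyz": the shift along the world's x, y, z in cm, a list of three; "yaw": the turn about the world's z in degrees. In form: [{"claw": claw, "xyz": [x, y, z], "yaw": yaw}, ...]. A call has exactly 8 rows; each row is the pose to reach, as a shift and turn from the pose commanded when the call began; what a row does not reach only later rows make up. A row lasts 1/8 s, in which the tool goes at most 62.5 mm and 10.7 degrees, less where a joint would pass 70% of its speed; a pose out of reach is approached as far as the arm can. A call with a gripper value outside its range is refused whole. The fingers move at their own pace and stop on an object; the grip force is fixed at half the most. Time passes only in rows, so rows that repeat a pose let the fingers close, or fill a call up. It gives the time, the measured TCP pose, the force, the opening and the grip force at its end, in the units of the state.
- ctrl.read_state(): the state, without advancing time (a new reading comes with each control period).
- ctrl.snapshot(name): name is "scene" or "side" or "wrist"; returns a dict with "color" (384x512x3 uint8, blue, green, red), "fx", "fy", "cx", "cy" (pixels), "world_from_camera" (4x4, takes a point from camera to world coordinates); the wrist camera has in their place "tool_from_camera" (4x4, takes a point from camera to tool coordinates, whose origin is the TCP and whose axes are the flange's). Camera axes: x right, y down, z forward; pixel columns grow to the right and rows downward; lengths in m; the calibration is good to about 2 mm. A picture is of the moment at which its call begins: read the wrist's pose just before it. There is no depth.
- ctrl.finish_job(): hands the job in; it is judged then, once.
The state is a dict: "time": time; "joint_positions": joint angles; "qd": joint speeds; "joint_efforts": joint torques, N m; "ee_pos": TCP position; "tcp_rot": TCP orientation; "contact_force": force on the tool from outside, world axes, zero at the start; "moment": the same for the moment, N m; "opening": opening from 0.0 (shut) to 1.0 (fully open); "finger_force": force on a finger pad.
Only numpy, scipy, OpenCV 4.12 (cv2) and the standard library are available. Lean on these libraries where they do the work, as an engineer would, in place of code of your own. Each camera call takes 0.05 s, during which the arm holds its last target. There are 200 camera calls.

TASK

Hang the red parts bin in the free place on the small tool board, next to the blue one: put the two keyholes of its back plate over the two stud heads until the plate lies against the board, then slide it down fully home so that the brass locking pin springs out over the plate. Don't force it, and leave the other things on the desk where they are.

Things in the scene. Friction and masses are not known exactly. Their poses are not given: they have to be found in the camera images.
- red_bin: loose red plastic parts bin, open on top, upright on the desk, about 0.22 kg. Origin under the middle of its floor, on the underside; z up, -x its sloped front, +x its back. Body 80 mm deep (x +-40), 50 mm wide (y +-25), 55 mm tall; the flat side walls have full height from x -18 to +40 mm. Grip it across the sides from above near x 0, some 38 mm up. No pose is given while it is held
- bin_hang (a point): point on the rear face of the red bin's back plate (aluminium, 98 mm wide (y +-49), 62 mm tall, 4 mm thick, at x 40 to 44 mm of the bin, its foot level with the bin's underside; 24 mm wings left and right). The point is in the middle of the width, 39.2 mm above the underside; home, it is level with the studs' axes. Axes as the bin's
- bin_entry (a point): point on the rear face of the red bin's back plate, midway between the centres of its two entry holes, 24 mm above the underside (bin frame: x 44, y 0, z 24 mm). A teardrop keyhole is at y +-37 mm of it: round entry hole 16 mm across, narrowing (from 3 to 9 mm above its centre) to an upright slot 8.4 mm wide, which ends 18.2 mm above the entry's centre. Axes as the bin's
- board: small upright plywood tool board, fixed on the desk, 312 mm wide, 172 mm tall, 15 mm thick, with a foot behind it. Origin on the desk under the middle of its front face, which is the plane x = 0 and looks along its -x; y along the face, z up. A flush metal track crosses it. A blue bin like the red one hangs fixed at y +70 mm, home. Pressing the bin on it, studs or pin with over 30 N is forcing it
- free_place (a point): middle of the free place, on the board's face (board frame x 0, y -70, z 124.2 mm; axes as the board's). Two steel studs stand there in the track, both at this height, 74 mm apart along y, clamped as one pair that does not move. Its middle is anywhere up to 15 mm to either side (y) of this point; no reading tells where, so it must be seen or felt
- stud_front (a point): point 11 mm in front of free_place: the plane of the stud heads' fronts (board frame x -11 mm; same unknown sideways shift). Shank 6 mm across; head 11 mm across, front bevelled, its underside 6.5 mm off the face. With the entries over the heads the bin's underside is at z 100 mm; home it is at z 85 mm, the shanks at the slots' upper ends, the plate within 2.5 mm of the face
- lock_pin (a joint): brass spring pin, 8 mm across, round tip, in the board's face above free_place (axis at z 152.5 mm). 0 = fully out, 8 mm proud; grows as it is pushed in, to 0.0078 m. The plate pushes it in (2 N rising to 5 N) while against the board above home; once the plate is home its top edge is 1.5 mm below the pin, which springs out over it
- caliper: bystander: steel caliper lying on the desk, 81 x 237 x 10 mm
- dust_brush: bystander: flat brush with wooden handle lying on the desk, 28 x 193 x 10 mm
- hex_key_1: bystander: L-shaped black hex key lying on the desk, 32 x 82 x 6 mm
- needle_file: bystander: needle file with orange handle lying on the desk, 12 x 172 x 12 mm
- eraser: bystander: eraser in a blue sleeve lying on the desk, 22 x 47 x 12 mm
- screwdriver: bystander: black and yellow screwdriver lying on the desk, 171 x 80 x 27 mm as it lies
- side_cutters: bystander: red side cutters lying on the desk, 46 x 116 x 12 mm
- masking_tape: bystander: roll of masking tape lying on the desk, 104 mm across, 25 mm high

How it is judged:
By the outcome, as a careful person would: the job done as asked, in the order asked, and still so for the second after the job is handed in, with the robot touching nothing.
It also fails if it takes over 58 s, if anything falls off the work surface, if the arm or the gripper's body presses on something with over 40 N, if the wrist force passes 120 N, or if a joint passes its speed limit or range.

## Working session

There is one attempt and no reset: what is moved stays moved. The work goes in short steps, Python scripts to look and compute and a shell command to move; the robot and the scene stay as the last step left them, time stands still between calls to the robot, and variables do not carry over. Pictures are saved under pics/ and viewed, at most 10 in all, crops included, and the job is handed in when it is done.

```bash
mkdir -p pics; python3 - <<'E'
from plant import ctrl
import cv2,numpy as np
s=ctrl.read_state();print(s['time'],s['ee_pos'],np.round(s['tcp_rot'],3),s['opening'],s['contact_force'])
for n in("scene","side","wrist"):
    d=ctrl.snapshot(n);cv2.imwrite(f"pics/{n}0.png",d['color'])
    print(n,d['fx'],d['fy'],d['cx'],d['cy'],np.round(d.get('world_from_camera',d.get('tool_from_camera')),4).tolist())
E
```

```text
0.0 [0.22768753 0.50064855 0.40397882] [[-0.91   0.414 -0.001]
 [ 0.414  0.91  -0.001]
 [-0.    -0.001 -1.   ]] 0.9999707936092381 [-0.21316898  0.31493012  0.59533378]
scene 362.86252687796923 362.86252687796923 255.5220114947966 186.97136156687654 [[0.5713, -0.3583, 0.7384, -0.3562], [-0.8206, -0.2367, 0.5201, -0.5271], [-0.0116, -0.9031, -0.4293, 0.6194], [0.0, 0.0, 0.0, 1.0]]
side 397.78549698197213 397.78549698197213 260.41608471179705 196.61072322243857 [[-0.9498, -0.2133, 0.2287, 0.2346], [-0.3127, 0.641, -0.701, 0.837], [0.0029, -0.7373, -0.6755, 0.8438], [0.0, 0.0, 0.0, 1.0]]
wrist 315.328424113699 315.328424113699 257.1284900413794 188.61841806213516 [[-0.0015, -0.9444, -0.3287, 0.0836], [1.0, -0.0016, -0.0, 0.0009], [-0.0005, -0.3287, 0.9444, 0.03], [0.0, 0.0, 0.0, 1.0]]
```

View pics/scene0.png

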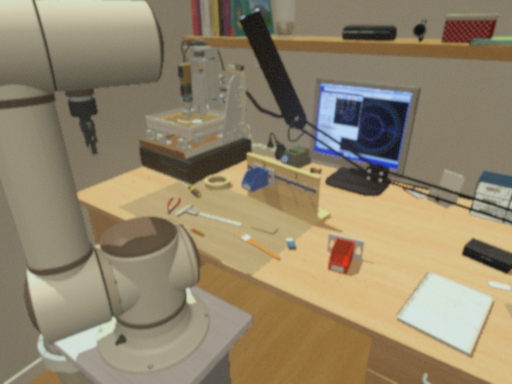

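View pics/side0.png

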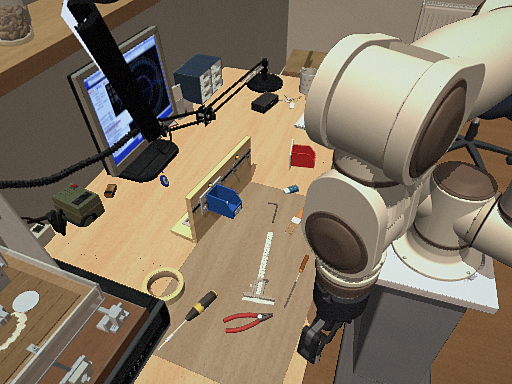

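```bash
cat > h.py <<'E'
import numpy as np,cv2
from plant import ctrl
def snap(n):
    s=ctrl.read_state();d=ctrl.snapshot(n)
    if n=="wrist":
        T=np.eye(4);T[:3,:3]=s['tcp_rot'];T[:3,3]=s['ee_pos'];d['world_from_camera']=T@d['tool_from_camera']
    return d
def ray(d,u,v):
    T=np.array(d['world_from_camera']);r=T[:3,:3]@[(u-d['cx'])/d['fx'],(v-d['cy'])/d['fy'],1];return T[:3,3],r/np.linalg.norm(r)
def onz(d,u,v,z):
    o,r=ray(d,u,v);return o+r*(z-o[2])/r[2]
def tri(*dps):
    A=0;b=0
    for d,u,v in dps:
        o,r=ray(d,u,v);P=np.eye(3)-np.outer(r,r);A=A+P;b=b+P@o
    return np.linalg.solve(A,b)
E
python3 - <<'E'
from h import *
np.set_printoptions(precision=4,suppress=True)
a=snap("scene");b=snap("side")
print("board top",onz(a,248,154,.172),onz(a,320,178,.172),onz(b,250,138,.172),onz(b,192,195,.172))
for d in(a,b):
    h=cv2.cvtColor(d['color'],cv2.COLOR_BGR2HSV)
    m=((h[...,0]<6)|(h[...,0]>174))&(h[...,1]>170)&(h[...,2]>70)
    n,l,st,c=cv2.connectedComponentsWithStats(m.astype(np.uint8))
    for i in range(1,n):
        if st[i,4]>80: print(st[i],c[i],onz(d,*c[i],.03))
I=cv2.resize(a['color'][140:290,180:380],None,fx=4,fy=4,interpolation=cv2.INTER_CUBIC);cv2.imwrite("pics/sc1.png",I)
I=cv2.resize(b['color'][120:250,170:330],None,fx=4.6,fy=4.6,interpolation=cv2.INTER_CUBIC);cv2.imwrite("pics/si1.png",I)
E
```

```text
board top [0.6227 0.1934 0.172 ] [ 0.5723 -0.1112  0.172 ] [ 0.5723 -0.0958  0.172 ] [0.6268 0.1884 0.172 ]
[330 239  24  29 301] [343.0465 254.3322] [ 0.4395 -0.2536  0.03  ]
[291 144  24  24 473] [302.3932 156.1797] [ 0.4381 -0.2464  0.03  ]
[224 313  33  10  88] [241.9432 316.1932] [0.4238 0.3892 0.03  ]
```

View pics/sc1.png

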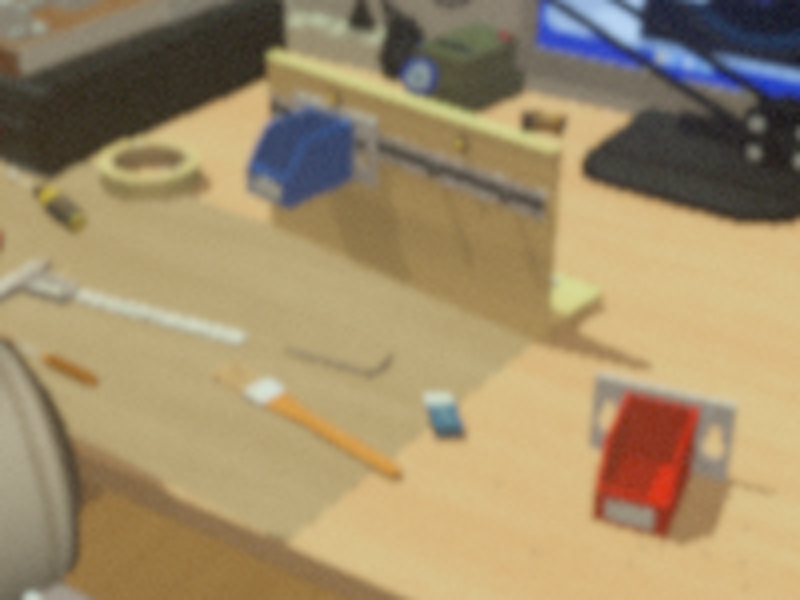

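View pics/si1.png

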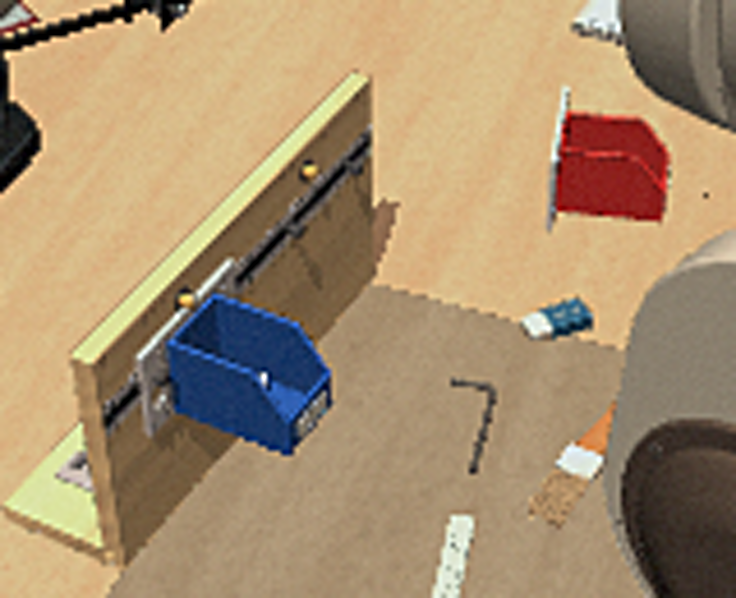

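```bash
python3 -m creep '[{"claw":8.5,"xyz":[4,-6,0],"yaw":2},{"claw":8.5,"xyz":[7,-12,0],"yaw":4},{"claw":8.5,"xyz":[11,-18,0],"yaw":6},{"claw":8.5,"xyz":[14,-24,0],"yaw":8},{"claw":8.5,"xyz":[17,-29,0],"yaw":10},{"claw":8.5,"xyz":[20,-34,0],"yaw":12},{"claw":8.5,"xyz":[23,-39,0],"yaw":14},{"claw":8.5,"xyz":[25,-43,0],"yaw":14}]'
python3 -m creep '[{"claw":8.5,"xyz":[3,-5,0],"yaw":0},{"claw":8.5,"xyz":[5,-10,0],"yaw":0},{"claw":8.5,"xyz":[5,-10,0],"yaw":0},{"claw":8.5,"xyz":[5,-10,0],"yaw":0},{"claw":8.5,"xyz":[5,-10,0],"yaw":0},{"claw":8.5,"xyz":[5,-10,0],"yaw":0},{"claw":8.5,"xyz":[5,-10,0],"yaw":0},{"claw":8.5,"xyz":[5,-10,0],"yaw":0}]'
python3 - <<'E'
from h import *
d=snap("wrist");cv2.imwrite("pics/w1.png",d['color']);np.save("w1.npy",d['world_from_camera'])
d=snap("scene");cv2.imwrite("pics/s1.png",d['color'])
E
```

```text
time: 1.25
ee_pos: [0.4784, 0.0686, 0.4047]
tcp_rot: [[-0.983, 0.181, 0.0], [0.181, 0.983, 0.0], [-0.0, 0.0, -1.0]]
contact_force: [0.5, 1.8, -0.2]
opening: 0.995
finger_force: 0.0
time: 2.25
ee_pos: [0.5276, -0.029, 0.4048]
tcp_rot: [[-0.984, 0.181, 0.0], [0.181, 0.984, -0.0], [-0.0, -0.0, -1.0]]
contact_force: [-0.3, -0.2, 0.0]
opening: 0.999
finger_force: 0.0
```

View pics/w1.png

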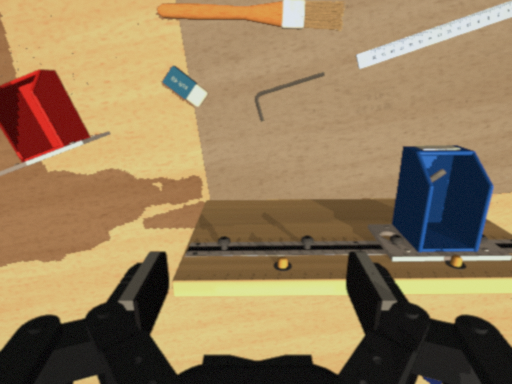

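```bash
python3 - <<'E'
import cv2
I=cv2.imread("pics/w1.png")[190:300,170:370];cv2.imwrite("pics/w1c.png",cv2.resize(I,None,fx=4,fy=4,interpolation=cv2.INTER_CUBIC))
E
```

```text
(no output)
```

View pics/w1c.png

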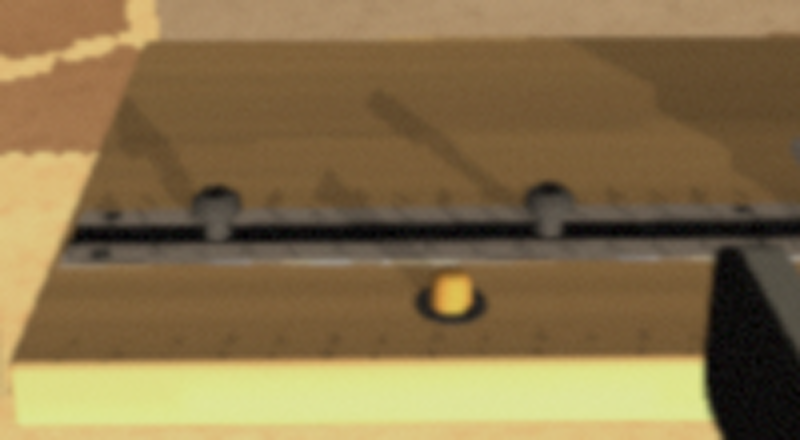

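```bash
python3 - <<'E'
from h import *
np.set_printoptions(precision=4,suppress=True)
d=ctrl.snapshot("wrist");d['world_from_camera']=np.load("w1.npy")
f=lambda a,b:(a/4+170-.375,b/4+190-.375)
p=lambda a,b,z:onz(d,*f(a,b),z)
I=cv2.imread("pics/w1.png")
# top front edge: board top is bright yellow
h=cv2.cvtColor(I,cv2.COLOR_BGR2GRAY).astype(float)
pts=[]
for u in list(range(180,340,4))+list(range(395,506,4)):
    g=np.diff(cv2.GaussianBlur(h,(3,3),0)[270:290,u]);k=g.argmax()
    w=g[max(0,k-2):k+3].clip(0);v=270+.5+(w*np.arange(max(0,k-2),max(0,k-2)+len(w))).sum()/w.sum()
    pts.append((u,v))
P=np.array([onz(d,u,v,.172) for u,v in pts])
vx,vy,x0,y0=cv2.fitLine(P[:,:2].astype(np.float32),cv2.DIST_HUBER,0,.001,.001).ravel()
if vy<0:vx,vy=-vx,-vy
r=(P[:,0]-x0)*vy-(P[:,1]-y0)*vx
print("dir",vx,vy,"yaw",np.degrees(np.arctan2(-vx,vy)),"pt",x0,y0,"res",r.std())
ex=np.array([vy,-vx]);print("top off",np.dot(ex,[x0,y0]))
c=p(12,360,.172);L=c[:2];M=L+.156*np.array([vx,vy]);print("corner",L,"origin by corner",M,"freeplace",M-.07*np.array([vx,vy]))
print("bottom edge pts ex-offset",[np.dot(ex,p(a,b,0)[:2]) for a,b in((145,40),(500,38))])
for n,a,b,z in(("shL",218,237,.1242),("shR",551,234,.1242),("hdL",217,200,.1242),("hdR",549,196,.1242),("pin",452,302,.1525)):
    q=p(a,b,z)[:2];print(n,q,"ex",ex@q,"ey",q@[vx,vy])
E
```

```text
dir 0.17130269 0.98521847 yaw -9.863568 pt 0.5971809 0.019752234 res 9.28292854814732e-05
top off 0.58497
corner [ 0.5752 -0.1023] origin by corner [0.6019 0.0514] freeplace [ 0.5899 -0.0176]
bottom edge pts ex-offset [np.float64(0.5860477425494764), np.float64(0.5866472638867702)]
shL [ 0.5827 -0.0689] ex 0.5858472548356336 ey 0.03194235320717456
shR [0.5956 0.005 ] ex 0.5859353740729343 ey 0.10695627942772569
hdL [ 0.5735 -0.0671] ex 0.576491357506176 ey 0.03214682742515278
hdR [0.586  0.0058] ex 0.5763336481615876 ey 0.10611582527110221
pin [ 0.5906 -0.019 ] ex 0.5850972872773154 ey 0.08248707741869525
```

```bash
python3 - <<'E'
from h import *
d=ctrl.snapshot("wrist");d['world_from_camera']=np.load("w1.npy")
a=onz(d,20,164,.06)[:2];b=onz(d,109,134,.06)[:2];v=b-a;print(a,b,np.degrees(np.arctan2(-v[0],v[1])))
E
python3 -m creep '[{"claw":8.5,"xyz":[-3,-6,0],"yaw":4},{"claw":8.5,"xyz":[-6,-11,0],"yaw":8},{"claw":8.5,"xyz":[-8,-17,0],"yaw":12},{"claw":8.5,"xyz":[-10,-22,0],"yaw":16},{"claw":8.5,"xyz":[-10,-22,0],"yaw":16},{"claw":8.5,"xyz":[-10,-22,0],"yaw":16},{"claw":8.5,"xyz":[-10,-22,0],"yaw":16},{"claw":8.5,"xyz":[-10,-22,0],"yaw":16}]'
python3 - <<'E'
from h import *
d=snap("wrist");cv2.imwrite("pics/w2.png",d['color']);np.save("w2.npy",d['world_from_camera'])
I=d['color'][40:340,60:460];cv2.imwrite("pics/w2c.png",cv2.resize(I,None,fx=2,fy=2,interpolation=cv2.INTER_CUBIC))
E
```

```text
[ 0.48264119 -0.26819345] [ 0.46990223 -0.16786678] 7.236400723379492
time: 3.45
ee_pos: [0.4281, -0.2484, 0.4048]
tcp_rot: [[-0.995, -0.098, 0.0], [-0.098, 0.995, 0.0], [-0.0, 0.0, -1.0]]
contact_force: [0.1, 0.1, -0.2]
opening: 0.997
finger_force: 0.0
```

View pics/w2c.png

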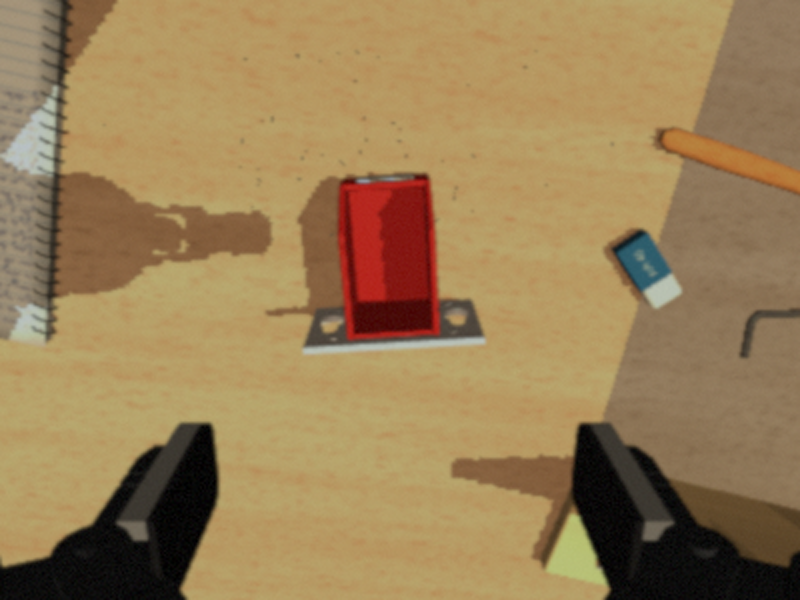

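```bash
python3 - <<'E'
from h import *
np.set_printoptions(precision=4,suppress=True)
d=ctrl.snapshot("wrist");d['world_from_camera']=np.load("w2.npy")
I=cv2.imread("pics/w2.png");h=cv2.cvtColor(I,cv2.COLOR_BGR2HSV)
S=cv2.GaussianBlur(h[...,1],(3,3),0).astype(float)
pts=[]
for u in range(216,300,3):
    v0=216-(u-212)*4.5/90.5; a=int(v0)-4
    g=np.diff(S[a:a+10,u]).clip(0);k=g.argmax();lo=max(0,k-2);w=g[lo:k+3]
    pts.append((u,a+.5+(w*np.arange(lo,lo+len(w))).sum()/w.sum()))
P=np.array([onz(d,u,v,.062) for u,v in pts])[:,:2]
vx,vy,x0,y0=cv2.fitLine(P.astype(np.float32),cv2.DIST_HUBER,0,.001,.001).ravel()
if vy<0:vx,vy=-vx,-vy
ex=np.array([vy,-vx]);ey=np.array([vx,vy])
print("yaw",np.degrees(np.arctan2(-vx,vy)),"res",((P-[x0,y0])@ex).std())
e=[onz(d,u,v,.062)[:2]@ey for u,v in((212-.25,216),(302.5-.25,211.5))];print("ends",e,e[1]-e[0])
m=(((h[...,0]<6)|(h[...,0]>174))&(h[...,1]>120))[110:215,200:310]
ys,xs=np.nonzero(m);print("red px",xs.min()+200,xs.max()+200,ys.min()+110,ys.max()+110)
# rim at z .055 : left/right edges near row 180..205
for v in(180,190,200):
    r=np.nonzero(m[v-110])[0]+200;q=[onz(d,u,v,.055)[:2]@ey for u in(r.min()-.5,r.max()+.5)];print(v,q,np.mean(q))
rear=ex@[x0,y0];c=(e[0]+e[1])/2
print("rear",rear,"mid",c,"bin origin",ex*(rear-.044)+ey*c)
E
```

```text
yaw 9.181766 res 7.416634977476817e-05
ends [np.float64(-0.36604198438837243), np.float64(-0.2681404757649898)] 0.09790150862338265
red px 229 279 128 210
180 [np.float64(-0.3428166715947507), np.float64(-0.29292641786508905)] -0.31787154472991985
190 [np.float64(-0.34276929418910995), np.float64(-0.2923270572901579)] -0.3175481757396339
200 [np.float64(-0.3427208566884618), np.float64(-0.29171428574469327)] -0.31721757121657757
rear 0.43800208 mid -0.3170912300766811 bin origin [ 0.4396 -0.2502]
```

```bash
python3 -m creep '[{"claw":8.5,"xyz":[1.15,-0.2,-5],"yaw":3.6},{"claw":8.5,"xyz":[1.15,-0.2,-10],"yaw":3.6},{"claw":8.5,"xyz":[1.15,-0.2,-15],"yaw":3.6},{"claw":8.5,"xyz":[1.15,-0.2,-19],"yaw":3.6},{"claw":8.5,"xyz":[1.15,-0.2,-21.2],"yaw":3.6},{"claw":8.5,"xyz":[1.15,-0.2,-21.2],"yaw":3.6},{"claw":8.5,"xyz":[1.15,-0.2,-21.2],"yaw":3.6},{"claw":8.5,"xyz":[1.15,-0.2,-21.2],"yaw":3.6}]'
python3 -m creep '[{"claw":7,"xyz":[0,0,0],"yaw":0},{"claw":6,"xyz":[0,0,0],"yaw":0},{"claw":5.5,"xyz":[0,0,0],"yaw":0},{"claw":5,"xyz":[0,0,0],"yaw":0},{"claw":4.5,"xyz":[0,0,0],"yaw":0},{"claw":4,"xyz":[0,0,0],"yaw":0},{"claw":4,"xyz":[0,0,0],"yaw":0},{"claw":4,"xyz":[0,0,0],"yaw":0}]'
```

```text
time: 4.55
ee_pos: [0.4397, -0.2515, 0.1941]
tcp_rot: [[-0.987, -0.159, 0.002], [-0.159, 0.987, -0.001], [-0.002, -0.001, -1.0]]
contact_force: [-0.4, -0.7, 0.4]
opening: 0.996
finger_force: 0.0
time: 5.55
ee_pos: [0.4392, -0.2513, 0.193]
tcp_rot: [[-0.987, -0.159, 0.0], [-0.159, 0.987, 0.0], [-0.0, 0.0, -1.0]]
contact_force: [-1.6, 1.1, 5.8]
opening: 0.577
finger_force: 63.2
```

```bash
python3 -m creep '[{"claw":4,"xyz":[0,0,2],"yaw":0},{"claw":4,"xyz":[0,0,6],"yaw":0},{"claw":4,"xyz":[0,0,10],"yaw":0},{"claw":4,"xyz":[0,3,10],"yaw":-4},{"claw":4,"xyz":[1,7,10],"yaw":-8},{"claw":4,"xyz":[2,11,10],"yaw":-12},{"claw":4,"xyz":[3,15,10],"yaw":-16},{"claw":4,"xyz":[4,19,10],"yaw":-19}]'
python3 -m creep '[{"claw":4,"xyz":[1.5,3,0],"yaw":0},{"claw":4,"xyz":[3.6,4.2,0],"yaw":0},{"claw":4,"xyz":[3.6,4.2,0],"yaw":0},{"claw":4,"xyz":[3.6,4.2,0],"yaw":0},{"claw":4,"xyz":[3.6,4.2,0],"yaw":0},{"claw":4,"xyz":[3.6,4.2,0],"yaw":0},{"claw":4,"xyz":[3.6,4.2,0],"yaw":0},{"claw":4,"xyz":[3.6,4.2,0],"yaw":0}]'
python3 - <<'E'
from h import *
for n in("scene","side"):
    d=snap(n);cv2.imwrite(f"pics/{n}3.png",d['color'])
a=cv2.imread("pics/scene3.png")[135:245,230:350];b=cv2.imread("pics/side3.png")[110:240,170:290]
f=lambda i:cv2.resize(i,(400,int(400*i.shape[0]/i.shape[1])),interpolation=cv2.INTER_CUBIC)
A,B=f(a),f(b);h=max(len(A),len(B));pad=lambda i:cv2.copyMakeBorder(i,0,h-len(i),0,0,cv2.BORDER_CONSTANT)
cv2.imwrite("pics/c3.png",np.hstack([pad(A),pad(B)]))
w=snap("wrist");cv2.imwrite("pics/w3.png",w['color'])
E
```

```text
time: 6.55
ee_pos: [0.4793, -0.0601, 0.2921]
tcp_rot: [[-0.985, 0.173, -0.001], [0.173, 0.985, -0.0], [0.001, -0.0, -1.0]]
contact_force: [0.4, 0.3, -2.2]
opening: 0.575
finger_force: 63.1
time: 7.55
ee_pos: [0.5151, -0.0195, 0.2928]
tcp_rot: [[-0.985, 0.171, 0.0], [0.171, 0.985, -0.0], [-0.0, 0.0, -1.0]]
contact_force: [-0.3, -0.3, -2.9]
opening: 0.578
finger_force: 63.1
```

View pics/c3.png

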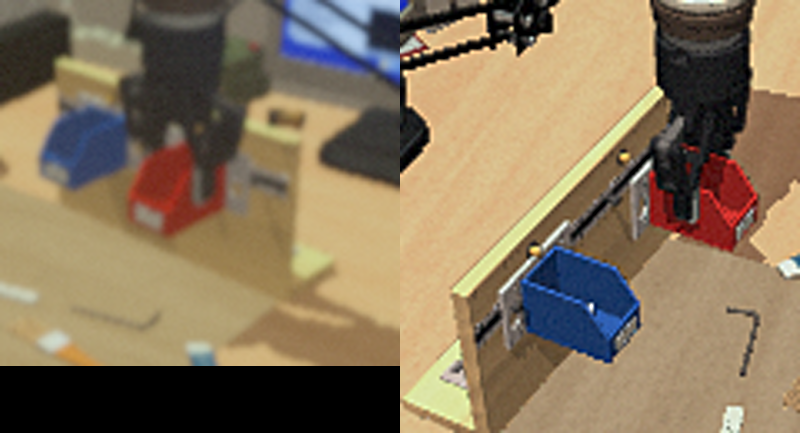

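```bash
python3 -m creep '[{"claw":4,"xyz":[0.8,-0.11,0.03],"yaw":0},{"claw":4,"xyz":[1.5,-0.23,0.03],"yaw":0},{"claw":4,"xyz":[1.8,-0.28,0.03],"yaw":0},{"claw":4,"xyz":[1.9,-0.30,0.03],"yaw":0},{"claw":4,"xyz":[2.0,-0.32,0.03],"yaw":0},{"claw":4,"xyz":[2.1,-0.33,0.03],"yaw":0},{"claw":4,"xyz":[2.1,-0.33,0.03],"yaw":0},{"claw":4,"xyz":[2.1,-0.33,0.03],"yaw":0}]'
```

```text
time: 8.7
ee_pos: [0.5361, -0.0226, 0.293]
tcp_rot: [[-0.985, 0.171, 0.0], [0.171, 0.985, -0.0], [-0.0, -0.0, -1.0]]
contact_force: [0.1, 0.2, -1.7]
opening: 0.576
finger_force: 63.1
```

```bash
python3 -m creep '[{"claw":4,"xyz":[0.1,-0.02,0],"yaw":0},{"claw":4,"xyz":[0.2,-0.03,0],"yaw":0},{"claw":4,"xyz":[0.25,-0.04,0],"yaw":0},{"claw":4,"xyz":[0.3,-0.05,0],"yaw":0},{"claw":4,"xyz":[0.35,-0.06,0],"yaw":0},{"claw":4,"xyz":[0.4,-0.07,0],"yaw":0},{"claw":4,"xyz":[0.4,-0.07,0],"yaw":0},{"claw":4,"xyz":[0.4,-0.07,0],"yaw":0}]'
```

```text
time: 9.7
ee_pos: [0.5401, -0.0233, 0.293]
tcp_rot: [[-0.985, 0.171, -0.0], [0.171, 0.985, 0.0], [0.0, 0.0, -1.0]]
contact_force: [-2.4, 0.5, -1.2]
opening: 0.576
finger_force: 63.1
```

```bash
python3 -m creep '[{"claw":4,"xyz":[0.05,-0.01,0],"yaw":0},{"claw":4,"xyz":[0.1,-0.02,0],"yaw":0},{"claw":4,"xyz":[0.15,-0.03,0],"yaw":0},{"claw":4,"xyz":[0.2,-0.03,0],"yaw":0},{"claw":4,"xyz":[0.25,-0.04,0],"yaw":0},{"claw":4,"xyz":[0.3,-0.05,0],"yaw":0},{"claw":4,"xyz":[0.3,-0.05,0],"yaw":0},{"claw":4,"xyz":[0.3,-0.05,0],"yaw":0}]'
```

```text
time: 10.7
ee_pos: [0.5432, -0.0238, 0.2929]
tcp_rot: [[-0.985, 0.171, -0.0], [0.171, 0.985, 0.0], [0.0, -0.0, -1.0]]
contact_force: [-3.8, -0.3, -1.0]
opening: 0.577
finger_force: 63.1
```

```bash
python3 -m creep '[{"claw":4,"xyz":[0.03,-0.01,0],"yaw":0},{"claw":4,"xyz":[0.06,-0.01,0],"yaw":0},{"claw":4,"xyz":[0.08,-0.01,0],"yaw":0},{"claw":4,"xyz":[0.1,-0.02,0],"yaw":0},{"claw":4,"xyz":[0.1,-0.02,0],"yaw":0},{"claw":4,"xyz":[0.1,-0.02,0],"yaw":0},{"claw":4,"xyz":[0.1,-0.02,0],"yaw":0},{"claw":4,"xyz":[0.1,-0.02,0],"yaw":0}]'
```

```text
time: 11.7
ee_pos: [0.5442, -0.024, 0.293]
tcp_rot: [[-0.985, 0.171, 0.0], [0.171, 0.985, 0.0], [-0.0, 0.0, -1.0]]
contact_force: [-4.0, 1.2, -1.5]
opening: 0.583
finger_force: 63.1
```

```bash
python3 -m creep '[{"claw":4,"xyz":[0.02,0,0],"yaw":0},{"claw":4,"xyz":[0.04,-0.01,0],"yaw":0},{"claw":4,"xyz":[0.06,-0.01,0],"yaw":0},{"claw":4,"xyz":[0.08,-0.01,0],"yaw":0},{"claw":4,"xyz":[0.08,-0.01,0],"yaw":0},{"claw":4,"xyz":[0.08,-0.01,0],"yaw":0},{"claw":4,"xyz":[0.08,-0.01,0],"yaw":0},{"claw":4,"xyz":[0.08,-0.01,0],"yaw":0}]'
```

```text
time: 12.7
ee_pos: [0.545, -0.0242, 0.293]
tcp_rot: [[-0.985, 0.171, -0.0], [0.171, 0.985, -0.0], [0.0, -0.0, -1.0]]
contact_force: [-4.7, 0.3, -2.2]
opening: 0.577
finger_force: 63.1
```

```bash
python3 -m creep '[{"claw":4,"xyz":[0.02,0,0],"yaw":0},{"claw":4,"xyz":[0.04,-0.01,0],"yaw":0},{"claw":4,"xyz":[0.06,-0.01,0],"yaw":0},{"claw":4,"xyz":[0.06,-0.01,0],"yaw":0},{"claw":4,"xyz":[0.06,-0.01,0],"yaw":0},{"claw":4,"xyz":[0.06,-0.01,0],"yaw":0},{"claw":4,"xyz":[0.06,-0.01,0],"yaw":0},{"claw":4,"xyz":[0.06,-0.01,0],"yaw":0}]'
```

```text
time: 13.7
ee_pos: [0.5453, -0.0242, 0.293]
tcp_rot: [[-0.985, 0.171, -0.001], [0.171, 0.985, 0.0], [0.001, -0.0, -1.0]]
contact_force: [-6.9, 0.7, 0.4]
opening: 0.575
finger_force: 63.3
```

```bash
python3 -m creep '[{"claw":4,"xyz":[0,0,-0.1],"yaw":0},{"claw":4,"xyz":[0,0,-0.2],"yaw":0},{"claw":4,"xyz":[0,0,-0.3],"yaw":0},{"claw":4,"xyz":[0,0,-0.4],"yaw":0},{"claw":4,"xyz":[0,0,-0.5],"yaw":0},{"claw":4,"xyz":[0,0,-0.5],"yaw":0},{"claw":4,"xyz":[0,0,-0.5],"yaw":0},{"claw":4,"xyz":[0,0,-0.5],"yaw":0}]'
```

```text
time: 14.7
ee_pos: [0.5452, -0.0241, 0.2882]
tcp_rot: [[-0.985, 0.171, -0.001], [0.171, 0.985, 0.0], [0.001, 0.0, -1.0]]
contact_force: [-8.4, 1.6, 1.8]
opening: 0.574
finger_force: 63.6
```

```bash
python3 -m creep '[{"claw":4,"xyz":[-0.02,0,-0.1],"yaw":0},{"claw":4,"xyz":[-0.02,0,-0.2],"yaw":0},{"claw":4,"xyz":[-0.02,0,-0.3],"yaw":0},{"claw":4,"xyz":[-0.02,0,-0.4],"yaw":0},{"claw":4,"xyz":[-0.02,0,-0.5],"yaw":0},{"claw":4,"xyz":[-0.02,0,-0.5],"yaw":0},{"claw":4,"xyz":[-0.02,0,-0.5],"yaw":0},{"claw":4,"xyz":[-0.02,0,-0.5],"yaw":0}]'
```

```text
time: 15.7
ee_pos: [0.5452, -0.0241, 0.2831]
tcp_rot: [[-0.985, 0.171, -0.001], [0.171, 0.985, 0.0], [0.001, 0.0, -1.0]]
contact_force: [-7.1, 1.0, 0.5]
opening: 0.574
finger_force: 63.4
```

```bash
python3 -m creep '[{"claw":4,"xyz":[-0.02,0,-0.1],"yaw":0},{"claw":4,"xyz":[-0.02,0,-0.2],"yaw":0},{"claw":4,"xyz":[-0.02,0,-0.25],"yaw":0},{"claw":4,"xyz":[-0.02,0,-0.3],"yaw":0},{"claw":4,"xyz":[-0.02,0,-0.35],"yaw":0},{"claw":4,"xyz":[-0.02,0,-0.4],"yaw":0},{"claw":4,"xyz":[-0.02,0,-0.4],"yaw":0},{"claw":4,"xyz":[-0.02,0,-0.4],"yaw":0}]'
```

```text
time: 16.7
ee_pos: [0.5451, -0.0242, 0.2795]
tcp_rot: [[-0.985, 0.171, 0.0], [0.171, 0.985, 0.0], [-0.0, 0.0, -1.0]]
contact_force: [-7.5, 1.9, 1.4]
opening: 0.577
finger_force: 64.2
```

```bash
python3 -m creep '[{"claw":4,"xyz":[0,0,-0.04],"yaw":0},{"claw":4,"xyz":[0,0,-0.08],"yaw":0},{"claw":4,"xyz":[0,0,-0.1],"yaw":0},{"claw":4,"xyz":[0,0,-0.12],"yaw":0},{"claw":4,"xyz":[0,0,-0.14],"yaw":0},{"claw":4,"xyz":[0,0,-0.14],"yaw":0},{"claw":4,"xyz":[0,0,-0.14],"yaw":0},{"claw":4,"xyz":[0,0,-0.14],"yaw":0}]'
```

```text
time: 17.7
ee_pos: [0.545, -0.0242, 0.2782]
tcp_rot: [[-0.985, 0.171, 0.0], [0.171, 0.985, 0.0], [-0.0, 0.0, -1.0]]
contact_force: [-7.3, 0.4, 1.5]
opening: 0.576
finger_force: 64.2
```

```bash
python3 -m creep '[{"claw":4,"xyz":[0,0,-0.03],"yaw":0},{"claw":4,"xyz":[0,0,-0.06],"yaw":0},{"claw":4,"xyz":[0,0,-0.08],"yaw":0},{"claw":4,"xyz":[0,0,-0.1],"yaw":0},{"claw":4,"xyz":[0,0,-0.1],"yaw":0},{"claw":4,"xyz":[0,0,-0.1],"yaw":0},{"claw":4,"xyz":[0,0,-0.1],"yaw":0},{"claw":4,"xyz":[0,0,-0.1],"yaw":0}]'
```

```text
time: 18.7
ee_pos: [0.545, -0.0242, 0.2778]
tcp_rot: [[-0.985, 0.171, 0.001], [0.171, 0.985, 0.0], [-0.001, 0.0, -1.0]]
contact_force: [-8.8, 1.5, 5.8]
opening: 0.577
finger_force: 64.6
```

```bash
python3 - <<'E'
from h import *
for n in("scene","side"):
    d=snap(n);cv2.imwrite(f"pics/{n}4.png",d['color'])
a=cv2.imread("pics/scene4.png")[135:235,240:340];b=cv2.imread("pics/side4.png")[115:215,185:285]
cv2.imwrite("pics/c4.png",np.hstack([cv2.resize(i,(400,400),interpolation=cv2.INTER_CUBIC) for i in(a,b)]))
E
```

```text
(no output)
```

View pics/c4.png

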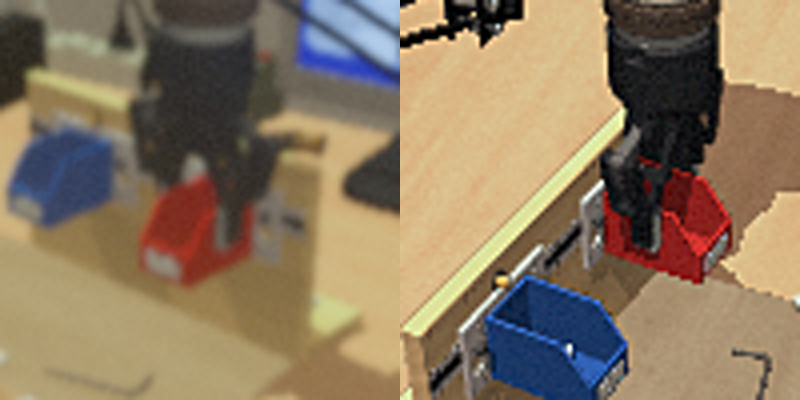

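```bash
python3 -m creep '[{"claw":4,"xyz":[-0.02,0,0],"yaw":0},{"claw":4,"xyz":[-0.04,0.01,0],"yaw":0},{"claw":4,"xyz":[-0.04,0.01,-0.02],"yaw":0},{"claw":4,"xyz":[-0.04,0.01,-0.04],"yaw":0},{"claw":4,"xyz":[-0.04,0.01,-0.06],"yaw":0},{"claw":4,"xyz":[-0.04,0.01,-0.06],"yaw":0},{"claw":4,"xyz":[-0.04,0.01,-0.06],"yaw":0},{"claw":4,"xyz":[-0.04,0.01,-0.06],"yaw":0}]'
```

```text
time: 19.8
ee_pos: [0.5448, -0.0242, 0.2777]
tcp_rot: [[-0.985, 0.171, 0.002], [0.171, 0.985, -0.0], [-0.002, 0.0, -1.0]]
contact_force: [-7.7, 0.6, 9.0]
opening: 0.579
finger_force: 64.8
```

```bash
python3 -m creep '[{"claw":4,"xyz":[-0.02,0,0],"yaw":0},{"claw":4,"xyz":[-0.04,0.01,0],"yaw":0},{"claw":4,"xyz":[-0.06,0.01,0],"yaw":0},{"claw":4,"xyz":[-0.07,0.01,0],"yaw":0},{"claw":4,"xyz":[-0.07,0.01,0],"yaw":0},{"claw":4,"xyz":[-0.07,0.01,0],"yaw":0},{"claw":4,"xyz":[-0.07,0.01,0],"yaw":0},{"claw":4,"xyz":[-0.07,0.01,0],"yaw":0}]'
```

```text
time: 20.8
ee_pos: [0.5445, -0.0241, 0.2776]
tcp_rot: [[-0.985, 0.171, 0.003], [0.171, 0.985, -0.0], [-0.003, 0.0, -1.0]]
contact_force: [-4.6, 0.3, 5.5]
opening: 0.579
finger_force: 64.8
```

```bash
python3 -m creep '[{"claw":4,"xyz":[-0.02,0,0],"yaw":0},{"claw":4,"xyz":[-0.04,0.01,0],"yaw":0},{"claw":4,"xyz":[-0.06,0.01,0],"yaw":0},{"claw":4,"xyz":[-0.08,0.01,0],"yaw":0},{"claw":4,"xyz":[-0.08,0.01,0],"yaw":0},{"claw":4,"xyz":[-0.08,0.01,0],"yaw":0},{"claw":4,"xyz":[-0.08,0.01,0],"yaw":0},{"claw":4,"xyz":[-0.08,0.01,0],"yaw":0}]'
```

```text
time: 21.8
ee_pos: [0.5442, -0.0241, 0.2774]
tcp_rot: [[-0.985, 0.171, 0.004], [0.171, 0.985, -0.0], [-0.004, 0.0, -1.0]]
contact_force: [1.2, -0.5, 5.7]
opening: 0.58
finger_force: 64.7
```

```bash
python3 -m creep '[{"claw":4,"xyz":[0.04,-0.01,0],"yaw":0},{"claw":4,"xyz":[0.04,-0.01,-0.03],"yaw":0},{"claw":4,"xyz":[0.04,-0.01,-0.06],"yaw":0},{"claw":4,"xyz":[0.04,-0.01,-0.09],"yaw":0},{"claw":4,"xyz":[0.04,-0.01,-0.12],"yaw":0},{"claw":4,"xyz":[0.04,-0.01,-0.12],"yaw":0},{"claw":4,"xyz":[0.04,-0.01,-0.12],"yaw":0},{"claw":4,"xyz":[0.04,-0.01,-0.12],"yaw":0}]'
```

```text
time: 22.8
ee_pos: [0.5442, -0.0241, 0.2772]
tcp_rot: [[-0.985, 0.171, 0.004], [0.171, 0.985, -0.0], [-0.004, 0.0, -1.0]]
contact_force: [-4.5, 0.7, 14.5]
opening: 0.578
finger_force: 65.6
```

```bash
python3 -m creep '[{"claw":4,"xyz":[0,0,0.1],"yaw":0},{"claw":4,"xyz":[0,0,0.2],"yaw":0},{"claw":5,"xyz":[0,0,0.22],"yaw":0},{"claw":6,"xyz":[0,0,0.22],"yaw":0},{"claw":7,"xyz":[0,0,0.22],"yaw":0},{"claw":8,"xyz":[0,0,0.22],"yaw":0},{"claw":8,"xyz":[0,0,0.22],"yaw":0},{"claw":8,"xyz":[0,0,0.22],"yaw":0}]'
python3 -m creep '[{"claw":8.2,"xyz":[0,0,1],"yaw":0},{"claw":8.2,"xyz":[0,0,3],"yaw":0},{"claw":8.2,"xyz":[0,0,6],"yaw":0},{"claw":8.2,"xyz":[0,0,9],"yaw":0},{"claw":8.2,"xyz":[-1,0,12],"yaw":0},{"claw":8.2,"xyz":[-1.5,0,12],"yaw":0},{"claw":8.2,"xyz":[-1.5,0,12],"yaw":0},{"claw":8.2,"xyz":[-1.5,0,12],"yaw":0}]'
python3 - <<'E'
from h import *
w=snap("wrist");cv2.imwrite("pics/w5.png",w['color'])
b=snap("side")['color'][115:215,185:285]
a=w['color'][180:300,170:370]
A=cv2.resize(a,(500,300),interpolation=cv2.INTER_CUBIC);B=cv2.resize(b,(300,300),interpolation=cv2.INTER_CUBIC)
cv2.imwrite("pics/c5.png",np.hstack([A,B]))
E
```

```text
time: 23.8
ee_pos: [0.5437, -0.024, 0.277]
tcp_rot: [[-0.985, 0.171, -0.0], [0.171, 0.985, -0.0], [0.0, -0.0, -1.0]]
contact_force: [0.2, -0.4, -0.0]
opening: 0.939
finger_force: 0.0
time: 24.8
ee_pos: [0.5287, -0.024, 0.396]
tcp_rot: [[-0.985, 0.171, -0.001], [0.171, 0.985, 0.0], [0.001, -0.0, -1.0]]
contact_force: [0.2, -0.4, 0.8]
opening: 0.961
finger_force: 0.0
```

View pics/c5.png

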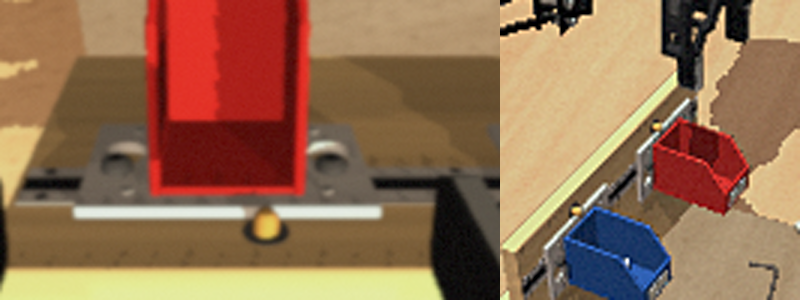

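The picture shows the bin hanging flat and level. The brass pin, at crop pixel (266,225), stands out over the plate's top edge, as it does on the blue bin, and the gripper is clear.

```bash
python3 -c "
from plant import ctrl
print(ctrl.finish_job())"
```

```text
the job is handed in; nothing more can be done
None
```

The red bin hangs fully home on the free studs with the brass pin sprung out over its plate, peak force while seating it read about 15 N, nothing else was touched, and the job was handed in at about 25 s.

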